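# Seat the centrifuge rotor on its drive and shut the lid

### The job

The rotor of the small bench centrifuge has been pushed on but is standing on top of the drive lugs. Take it by the wing grip on its hub and, leaning on it only lightly, turn it until you feel it give as the lugs find their hidden slots, then push it fully home without forcing it. Let go, swing the lid gently shut until it is fully down, and leave the other things on the bench where they are.

Things in the scene. Friction and masses are not known exactly. Their poses are not given: they have to be found in the camera images.
- centrifuge: Cream bench microcentrifuge, heavy and fixed, 233 mm deep (x), 190 wide (y); flat deck at 120 mm with a round steel chamber, 124 mm across, around the rotor. Origin: on the spindle axis, at the bench top. x points from the front (sloping key panel, at x = -75 to -138 mm) to the rear (lid hinge), y to its left, z up.
- rotor_grip (a point): Middle of the black wing grip on the rotor's hub, on the spindle axis: an upright bar 44 mm long (along this point's x), 12 thick (along its y), 32 tall (16 above and below this point). The rotor's top face is 26 mm below this point. 106 mm above the bench while the rotor stands on the lugs, 100 mm when fully home (6 mm lower).
- rotor: Aluminium rotor with the wing grip, 106 mm across, 0.45 kg, origin under its hub. Hidden under the hub are 6 slots, 60 degrees apart. A rubber O-ring on the spindle holds it up: it sinks only when pushed down with 8 N or more (12 N is ample). Standing on the lugs it drags when turned; over the slots the drag dips and it gives; about 5 degrees past the middle the lugs catch or climb out again.
- lid (a joint): Lid opening in rad: 0 shut, about 1.6 to 1.8 as found (standing open); it stays where it is left. A stiff hinge: about 3 N at the lip moves it. While the rotor stands proud the lid meets the wing grip at about 0.05 and must not be forced.
- lid_hinge (a point): Middle of the lid's hinge line at the rear of the deck, 85 mm behind the spindle and 124 mm up. The hinge line runs along the centrifuge's y. When shut, the lid reaches from here 157 mm towards the front, 170 wide, 12 thick, its top 8 mm above the hinge line.
- lid_lip (a point): Top middle of the grey finger lip, 16 by 60 mm, 10 thick, at the lid's front edge, 165 mm from the hinge line; with the lid open it is the highest point. This point's x points along the lid from lip to hinge, its z out of the lid's outer face (away from the chamber).
- tube_rack: White microtube rack with tubes, 75 x 150 x 46 mm, beside the centrifuge; leave alone. Origin under its centre.
- pipette: White and grey pipette lying on the bench, 260 mm long; leave alone. Origin near its middle.
- tip_box: Pipette tip box with clear lid, 120 x 80 x 78 mm; leave alone. Origin under its centre.
- petri_dishes: Stack of three petri dishes, 92 mm across, 45 tall; leave alone. Origin under its centre.
- slide_box: Grey slide box, 85 x 100 x 35 mm; leave alone. Origin under its centre.
- marker: Marker pen lying in front of the centrifuge's right side, 135 mm long; leave alone. Origin near its middle.
- beaker: Glass beaker, 66 mm across, 85 tall; leave alone. Origin under its centre.
- spindle_top (a point): Point on the spindle axis, level with the deck (120 mm up). Under the rotor, out of sight, the drive is locked by its brake at an unknown angle, with 3 round-topped lugs, 6 mm tall, 14 mm from this axis. Turning the rotor 60 degrees either way always brings lugs and slots together once. More than 45 N on the lugs, down or sideways, harms the drive.

How it is judged (in metres and radians):
On the way, in this order (a step that is already met when the one before it is completed fails the run):
1. the rotor is fully home on its drive (grip's middle within 1.5 mm of its home height) (z of rotor_grip in the frame of centrifuge below 0.1015 m), for 0.2 s.
2. the lid is shut (value of joint lid below 0.025 rad), for 0.2 s.
At the end, for the whole second after the job is handed in: The rotor is fully home (grip's middle within 1.5 mm of its home height of 100 mm above the bench) and the lid is shut to within 0.025 rad (z of rotor_grip in the frame of centrifuge below 0.1015 m and value of joint lid below 0.025 rad); the robot touches nothing.
It fails at once if the rotor bears on the drive lugs with more than 45 N (pressed or turned too hard) (contact force between rotor and centrifuge above 45 N).
It fails at once if the lid slams (faster than 2.5 rad/s while nearly shut) (value of joint lid below 0.15 rad and velocity of joint lid below -2.5 rad/s).
It fails at once if something else on the bench is moved by more than 30 mm (distance of any of tube_rack, pipette, tip_box, petri_dishes, slide_box, marker, beaker from where it was at the start of the episode above 0.03 m).
It also fails if it takes over 72 s, if anything falls off the work surface, if the arm or the gripper's body presses on something with over 40 N, if the wrist force passes 120 N, or if a joint passes its speed limit or range.

### The arm

A 6-joint arm with a two-finger parallel gripper is mounted at the origin on the work surface. World frame = base frame: x ahead of the robot, y to its left, z up, the work surface at z = 0. Lengths are in m, angles in degrees, forces in N, time in s.
With the tool pointing down it reaches from about 0.4 to 0.825 m from the base axis. Payload 7 kg.
Tool frame: the origin (TCP) lies midway between the tips of the shut fingers; the grasp point (between the pads) lies 19 mm behind it; z points along the fingers, y is the direction in which the jaws open and shut (so a half turn about z gives the same grasp; the last joint's range is limited). The gripper opens to 88 mm and grips with 3 to 60 N. Pads are 19 mm wide; open, the fingers measure 130 mm over their backs; the gripper's body (78 mm by 193 mm) begins 47 mm behind the grasp point.
Start: joints at [93.512, 20.546, 0.682, 0, -70.136, -16.507], TCP at [0.152, 0.658, 0.227] pointing down, gripper open.
Joint ranges: [-176.03, 176.03], [-82.01, 121.73], [-58.28, 71.71], [-173.87, 95.51], [-174.79, -0.11], [-173.66, 173.66]. Speed limits (degrees/s): [136.94, 136.94, 172.46, 180, 180, 180].

### API

Orientations are given as [roll, pitch, yaw] about the fixed x, y, z axes, in that order (R = Rz(yaw) Ry(pitch) Rx(roll)).
In Python, from plant import r gives the robot as it stands. The module is installed in compiled form; this text tells all that it offers.
- The arm moves only by the tool send_rows, never from a script. Its argument "motion" is a list of rows, each an object with "travel": the shift along the tool's x, y, z in m, a list of three; "spin": the turn about the tool's z in degrees. In form: [{"travel": [tx, ty, tz], "spin": spin}, ...]. A call has 1 to 5 rows; each row shifts and turns the pose as measured when the row begins, along the tool's axes as they then stand; what a row does not reach is not made up. A row lasts 1/12 s, in which the tool goes at most 41.7 mm and 7.16 degrees, less where a joint would pass 70% of its speed; a pose out of reach is approached as far as the arm can. A call is refused whole if a number of a shift passes 0.0417 or a number of a turn 7.16, either way. A call with a gripper value outside its range is refused whole. "gripper" is the gripper command: -1 is shut, 1 is fully open, values between are in proportion, set as the call begins (left out, the last holds). The fingers move at their own pace and stop on an object; "squeeze" is the grip in N (left out, the last holds). Time passes only in rows, so rows that do not move let the fingers close. It gives the time, the measured TCP pose, the force and the opening at its end, in the units of the state.
- r.get_state(): the state, without advancing time (a new reading comes with each control period).
- r.capture(name): name is "scene" or "top" or "wrist"; returns (picture, depth): 384x512x3 uint8, blue, green, red; 384x512 float32, m along the optical axis (not along the pixel's ray), 0 where there is no reading.
- r.get_calibration(name): a dict with "fov_y" (degrees; the focal length in pixels is half the picture's height over the tangent of half this angle, whatever the lens; pixels are square), "cx", "cy" (the principal point, pixels), "origin" and "orientation" of the camera in the world. Camera axes: x right, y down, z forward; pixel columns grow to the right and rows downward; lengths in m; the calibration is good to about 2 mm. A picture is of the moment at which its call begins: read the wrist's pose just before it. get_calibration takes no time and is no camera call; for the wrist camera it gives the pose at the moment of the call.
- r.close_job(): hands the job in, once; it reports no verdict.
Trained networks look in the newest picture that a camera, given by its name, has taken for a name from the list of things; names that differ only in an ending like _2 or _b are one class to them, and where a whole thing is asked for, a point or a joint stands for the part that bears it (a point fixed in the world has none). Each returns a list of dicts, best first, with "conf" (0 to 1); they miss things now and then, are a little off and sometimes report something else, mostly with a low value. They report only what shows in the picture. A call takes as long as a camera call.
- r.boxes_of(camera, target): "at" ([x, y, z] in m, in the coordinates of the camera as it stood for that picture, good to about 4 mm: the middle of the surface that is visible of it).
- r.pinpoint(camera, target): "at" ([x, y, z] in m, in the coordinates of the camera as it stood for that picture, good to about 4 mm: a listed point, or the origin of a listed thing).
The state is a dict: "time_s": time; "joints": joint angles; "qd": joint speeds; "joint_torque": joint torques, N m; "tcp_pos": TCP position; "eef_rot": TCP orientation; "contact_force": force on the tool from outside, world axes, zero at the start; "moment": the same for the moment, N m; "gripper_width": finger opening in m.
Only numpy, scipy, OpenCV 4.12 (cv2) and the standard library are available. Lean on these libraries where they do the work, as an engineer would, in place of code of your own. Each camera call takes 0.05 s, during which the arm holds its last target. There are 200 camera calls.

## Working session

There is one attempt and no reset: what is moved stays moved. The work goes in short steps, Python scripts to look and compute and a tool call to move; the robot and the scene stay as the last step left them, time stands still between calls to the robot, and variables do not carry over. Pictures are saved under pics/ and viewed, about 8 in all and at most 12, crops included, and the job is handed in when it is done.

Besides the shell and the picture viewer there is one more tool, called after "Call:" as name(argument=value, ...) on one line, values as JSON. send_rows: Moves the arm, as the interface text tells. Its arguments: {"type":"object","properties":{"motion":{"type":"array"},"gripper":{"type":"number"},"squeeze":{"type":"number"}},"required":["motion"]}

```bash
mkdir -p pics; cat > h.py <<'E'
from plant import r
import numpy as np, cv2
from scipy.spatial.transform import Rotation as R
def Rm(o):
    o=np.array(o,float)
    return o if o.shape==(3,3) else R.from_euler('xyz',o,degrees=True).as_matrix()
def world(cal,p): return Rm(cal['orientation'])@np.array(p)+np.array(cal['origin'])
E
python3 - <<'E'
from h import *
s=r.get_state();print(s)
ims=[]
for c in ['scene','top']:
    cal=r.get_calibration(c);print(c,cal)
    im,d=r.capture(c);cv2.imwrite(f'pics/{c}0.png',im)
    for t in ['rotor_grip','lid_lip','lid_hinge','spindle_top','centrifuge','tube_rack','beaker','tip_box']:
        for o in r.pinpoint(c,t)[:1]: print(t,round(o['conf'],2),world(cal,o['at']).round(4), [k for k in o])
print(r.get_state()['time_s'])
E
```

```text
{'time_s': 0.0, 'joints': array([ 9.35139191e+01,  2.05892378e+01,  6.32211673e-01, -2.11146413e-02,
       -7.01345653e+01, -1.65072306e+01]), 'qd': array([-0.00193007, -0.05971517,  0.15380427, -0.05990417,  0.03806053,
        0.0483396 ]), 'joint_torque': array([ 2.09980186e-03, -5.82730114e+01,  2.93043441e+01,  6.99674428e+00,
        6.85954874e-03, -1.50661845e-04]), 'tcp_pos': array([0.15167208, 0.65722578, 0.22563249]), 'eef_rot': array([ 1.79906543e+02, -6.99612995e-03, -1.30004966e+01]), 'contact_force': array([-0.08606208, -0.00236351, -0.04089531]), 'moment': array([ 0.03422014, -0.02123387, -0.0242755 ]), 'gripper_width': 0.08758895971158105}
scene {'fov_y': 46.80161398804012, 'cx': 263.43562671924434, 'cy': 191.0700834314594, 'origin': array([ 1.03610564, -0.68649905,  1.11803607]), 'orientation': array([-1.42170794e+02,  8.85914169e-03,  3.19151776e+01])}
rotor_grip 0.63 [ 0.5569 -0.0724  0.101 ] ['at', 'conf']
lid_lip 0.9 [ 0.6691 -0.0139  0.2877] ['at', 'conf']
lid_hinge 0.83 [ 0.6348 -0.033   0.1257] ['at', 'conf']
spindle_top 0.7 [ 0.5612 -0.0744  0.1181] ['at', 
[... 188 characters left out ...]
0.89 [ 0.5514 -0.4569  0.0013] ['at', 'conf']
top {'fov_y': 45.890609960638386, 'cx': 263.26048430418825, 'cy': 190.62782235727897, 'origin': array([ 0.41508357, -0.01915466,  1.32650917]), 'orientation': array([-171.40896774,    0.74080812,  -89.77744585])}
rotor_grip 0.87 [ 0.5594 -0.0751  0.1047] ['at', 'conf']
lid_lip 0.8 [ 0.667  -0.0146  0.2857] ['at', 'conf']
lid_hinge 0.62 [ 0.6298 -0.0317  0.1232] ['at', 'conf']
spindle_top 0.72 [ 0.5583 -0.0763  0.1218] ['at', 'conf']
centrifuge 0.76 [ 0.5579 -0.0734  0.0035] ['at', 'conf']
tube_rack 0.56 [0.5386 0.1117 0.0008] ['at', 'conf']
beaker 0.87 [0.663  0.3549 0.0011] ['at', 'conf']
tip_box 0.56 [ 0.5534 -0.454  -0.0016] ['at', 'conf']
0.9
```

```bash
python3 - <<'E'
from h import *
a=cv2.imread('pics/scene0.png');b=cv2.imread('pics/top0.png')
def pix(c,p):
    cal=r.get_calibration(c);q=Rm(cal['orientation']).T@(np.array(p)-np.array(cal['origin']))
    f=192/np.tan(np.radians(cal['fov_y']/2));return np.array([cal['cx']+f*q[0]/q[2],cal['cy']+f*q[1]/q[2]])
P=[.558,-.075,.12]
u=pix('scene',P).astype(int);v=pix('top',P).astype(int);print(u,v)
ca=cv2.resize(a[max(u[1]-70,0):u[1]+70,u[0]-90:u[0]+90],None,fx=2.2,fy=2.2,interpolation=2)
cb=cv2.resize(b[max(v[1]-70,0):v[1]+70,v[0]-90:v[0]+90],None,fx=2.2,fy=2.2,interpolation=2)
cr=np.hstack([ca,cb])
fl=np.hstack([cv2.resize(a,(396,297)),cv2.resize(b,(396,297))])
w=max(cr.shape[1],fl.shape[1])
pad=lambda i:cv2.copyMakeBorder(i,0,0,0,w-i.shape[1],0)
cv2.imwrite('pics/v1.png',np.vstack([pad(cr)[:303],pad(fl)])[:, :800])
E
```

```text
[234 191] [290 205]
```

View pics/v1.png

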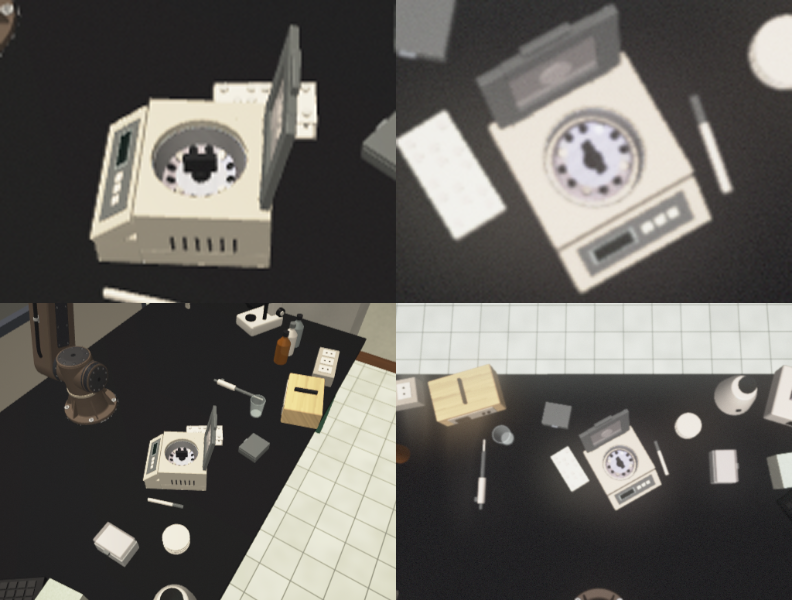

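```bash
cat >> h.py <<'E'
import json,math
def plan(wps,p=None,yaw=None,step=.04,sp=7.0):
    """wps: list of (xyz, yaw); tool down; prints rows grouped in fives. yaw change taken as given (continuous)"""
    s=r.get_state(); p=np.array(s['tcp_pos'] if p is None else p); y=s['eef_rot'][2] if yaw is None else yaw
    rows=[]
    for q,yq in wps:
        q=np.array(q); n=max(1,math.ceil(np.linalg.norm(q-p)/step),math.ceil(abs(yq-y)/sp))
        for i in range(n):
            d=(q-p)/n; a=np.radians(y)
            rows.append({"travel":[round(x,4) for x in (d[0]*np.cos(a)+d[1]*np.sin(a), d[0]*np.sin(a)-d[1]*np.cos(a), -d[2])],"spin":round(-(yq-y0)/n if i else -(yq-y)/n,2)})
            if i==0: y0=y; dy=(yq-y)/n
            y+=dy
        p=q
    for i in range(0,len(rows),5): print(json.dumps(rows[i:i+5]))
E
python3 - <<'E'
from h import *
plan([((.42,.2,.26),-102),((.42,-.08,.26),-150),((.54,-.08,.26),-170)])
E
```

```text
[{"travel": [0.026, 0.0275, -0.0024], "spin": 6.36}, {"travel": [0.0289, 0.0245, -0.0024], "spin": 6.36}, {"travel": [0.0314, 0.0211, -0.0024], "spin": 6.36}, {"travel": [0.0336, 0.0175, -0.0024], "spin": 6.36}, {"travel": [0.0353, 0.0137, -0.0024], "spin": 6.36}]
[{"travel": [0.0366, 0.0097, -0.0024], "spin": 6.36}, {"travel": [0.0375, 0.0056, -0.0024], "spin": 6.36}, {"travel": [0.0379, 0.0014, -0.0024], "spin": 6.36}, {"travel": [0.0378, -0.0028, -0.0024], "spin": 6.36}, {"travel": [0.0372, -0.007, -0.0024], "spin": 6.36}]
[{"travel": [0.0362, -0.011, -0.0024], "spin": 6.36}, {"travel": [0.0348, -0.015, -0.0024], "spin": 6.36}, {"travel": [0.0329, -0.0187, -0.0024], "spin": 6.36}, {"travel": [0.0307, -0.0223, -0.0024], "spin": 6.36}, {"travel": [0.0342, -0.0073, -0.0], "spin": 6.0}]
[{"travel": [0.0333, -0.0108, -0.0], "spin": 6.0}, {"travel": [0.032, -0.0142, -0.0], "spin": 6.0}, {"travel": [0.0303, -0.0175, -0.0], "spin": 6.0}, {"travel": [0.0283, -0.0206, -0.0], "spin": 6.0}, {"travel": [0.026, -0.0234, -0.0], "spin": 6.0}]
[{"travel": [0.0234, -0.026, -0.0], "spin": 6.0}, {"travel": [0.0206, -0.0283, -0.0], "spin": 6.0}, {"travel": [-0.026, -0.015, -0.0], "spin": 5.0}, {"travel": [-0.0272, -0.0127, -0.0], "spin": 5.0}, {"travel": [-0.0282, -0.0103, -0.0], "spin": 5.0}]
[{"travel": [-0.029, -0.0078, -0.0], "spin": 5.0}]
```

Call:
send_rows(motion=[{"travel": [0.026,0.0275,-0.0024],"spin": 6.36},{"travel": [0.0289,0.0245,-0.0024],"spin": 6.36},{"travel": [0.0314,0.0211,-0.0024],"spin": 6.36},{"travel": [0.0336,0.0175,-0.0024],"spin": 6.36},{"travel": [0.0353,0.0137,-0.0024],"spin": 6.36}], gripper=0)

```text
time_s: 1.32
tcp_pos: [0.2463, 0.4933, 0.2351]
eef_rot: [179.9, -0.2, -45.5]
contact_force: [1.3, 0.1, 0.7]
gripper_width: 0.0598
```

Call:
send_rows(motion=[{"travel": [0.0366,0.0097,-0.0024],"spin": 6.36},{"travel": [0.0375,0.0056,-0.0024],"spin": 6.36},{"travel": [0.0379,0.0014,-0.0024],"spin": 6.36},{"travel": [0.0378,-0.0028,-0.0024],"spin": 6.36},{"travel": [0.0372,-0.007,-0.0024],"spin": 6.36}])

```text
time_s: 1.73
tcp_pos: [0.3408, 0.319, 0.2491]
eef_rot: [-179.9, -0.1, -78.9]
contact_force: [0.4, 0.1, 0.5]
gripper_width: 0.0439
```

Signs are right; continuing.

Call:
send_rows(motion=[{"travel": [0.0362,-0.011,-0.0024],"spin": 6.36},{"travel": [0.0348,-0.015,-0.0024],"spin": 6.36},{"travel": [0.0329,-0.0187,-0.0024],"spin": 6.36},{"travel": [0.0307,-0.0223,-0.0024],"spin": 6.36},{"travel": [0.0342,-0.0073,0],"spin": 6.0}])

```text
time_s: 2.15
tcp_pos: [0.4127, 0.1414, 0.2618]
eef_rot: [-179.7, 0.3, -111.9]
contact_force: [0.6, 0.1, 0.6]
gripper_width: 0.0437
```

Call:
send_rows(motion=[{"travel": [0.0333,-0.0108,0],"spin": 6.0},{"travel": [0.032,-0.0142,0],"spin": 6.0},{"travel": [0.0303,-0.0175,0],"spin": 6.0},{"travel": [0.0283,-0.0206,0],"spin": 6.0},{"travel": [0.026,-0.0234,0],"spin": 6.0}])

```text
time_s: 2.57
tcp_pos: [0.3976, -0.0417, 0.2627]
eef_rot: [-179.9, 0.7, -143.4]
contact_force: [1.1, -0.2, -0.7]
gripper_width: 0.0437
```

Call:
send_rows(motion=[{"travel": [0.0234,-0.026,0],"spin": 6.0},{"travel": [0.0206,-0.0283,0],"spin": 6.0},{"travel": [-0.026,-0.015,0],"spin": 5.0},{"travel": [-0.0272,-0.0127,0],"spin": 5.0},{"travel": [-0.0282,-0.0103,0],"spin": 3.0}])

```text
time_s: 2.98
tcp_pos: [0.4755, -0.1323, 0.2672]
eef_rot: [179.8, 1.2, -170.3]
contact_force: [-0.3, 0.0, -0.4]
gripper_width: 0.0437
```

Call:
send_rows(motion=[{"travel": [0,0,0],"spin": 0}])

```text
time_s: 3.07
tcp_pos: [0.4793, -0.1334, 0.2667]
eef_rot: [179.8, 1.2, -170.6]
contact_force: [0.7, -0.4, -0.1]
gripper_width: 0.0436
```

```bash
python3 - <<'E'
from h import *
cal=r.get_calibration('wrist');print(r.get_state()['tcp_pos'],r.get_state()['eef_rot'],cal)
im,d=r.capture('wrist');cv2.imwrite('pics/w1.png',im);np.save('pics/w1.npy',d)
for t in ['rotor_grip','lid_hinge','lid_lip','spindle_top','centrifuge']:
    for o in r.pinpoint('wrist',t)[:1]: print(t,round(o['conf'],2),world(cal,o['at']).round(4))
f=192/np.tan(np.radians(cal['fov_y']/2))
v,u=np.mgrid[0:384,0:512]
P=np.stack([(u-cal['cx'])/f*d,(v-cal['cy'])/f*d,d],-1)@Rm(cal['orientation']).T+np.array(cal['origin'])
m=(d>0)&(P[...,2]>.108)&(P[...,2]<.13)&(np.hypot(P[...,0]-.558,P[...,1]+.075)<.035)
Q=P[m]
print(len(Q))
if len(Q)>20:
    print(Q.mean(0),np.percentile(Q[:,2],[5,50,95]))
    c,(w,h),a=cv2.minAreaRect(Q[:,:2].astype(np.float32)*1000);print(c,w,h,a)
    w_,V=np.linalg.eigh(np.cov(Q[:,:2].T));print(np.degrees(np.arctan2(V[1,1],V[0,1])),np.sqrt(w_))
E
```

```text
[ 0.47933464 -0.13344073  0.26665719] [ 179.84341775    1.16371372 -170.61108683] {'fov_y': 69.54510830604904, 'cx': 252.42206460717586, 'cy': 189.69691377814257, 'origin': array([ 0.40602902, -0.1455679 ,  0.42360863]), 'orientation': array([ 1.63298457e+02, -1.01461569e-01,  9.94405194e+01])}
rotor_grip 0.98 [ 0.5596 -0.0682  0.105 ]
lid_hinge 0.73 [ 0.554  -0.4549 -0.0052]
spindle_top 0.89 [ 0.558  -0.0789  0.116 ]
centrifuge 0.57 [ 0.5572 -0.0747 -0.0006]
144
[ 0.54501493 -0.08376218  0.11955466] [0.10992118 0.1212814  0.1231845 ]
(547.6071166992188, -81.67413330078125) 18.34313201904297 11.745321273803711 28.328327178955078
-164.10217899452542 [0.00291182 0.00530806]
```

View pics/w1.png

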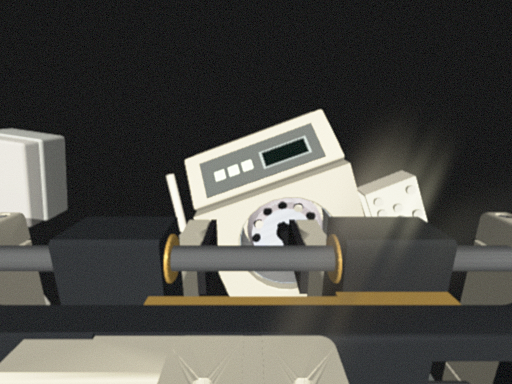

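```bash
python3 - <<'E'
from h import *
y=r.get_state()['eef_rot'][2]
plan([((.48,-.13,.35),y),((.6,-.07,.35),-170.)])
E
```

```text
[{"travel": [-0.0018, 0.0004, -0.0275], "spin": -0.0}, {"travel": [-0.0018, 0.0004, -0.0275], "spin": -0.0}, {"travel": [-0.0018, 0.0004, -0.0275], "spin": -0.0}, {"travel": [-0.0321, 0.0097, -0.0], "spin": -0.07}, {"travel": [-0.0321, 0.0097, -0.0], "spin": -0.07}]
[{"travel": [-0.0321, 0.0096, -0.0], "spin": -0.07}, {"travel": [-0.0321, 0.0096, -0.0], "spin": -0.07}]
```

Call:
send_rows(motion=[{"travel": [-0.0018,0.0004,-0.0275],"spin": 0},{"travel": [-0.0018,0.0004,-0.0275],"spin": 0},{"travel": [-0.0018,0.0004,-0.0275],"spin": 0},{"travel": [-0.0321,0.0097,0],"spin": 0},{"travel": [-0.0321,0.0097,0],"spin": 0}])

```text
time_s: 3.78
tcp_pos: [0.5316, -0.0999, 0.3586]
eef_rot: [179.7, 1.5, -170.1]
contact_force: [-0.2, 0.6, -1.0]
gripper_width: 0.0437
```

Call:
send_rows(motion=[{"travel": [-0.0321,0.0096,0],"spin": 0},{"travel": [-0.0321,0.0096,0],"spin": 0},{"travel": [0,0,0],"spin": 0},{"travel": [0,0,0],"spin": 0}])

```text
time_s: 4.12
tcp_pos: [0.5959, -0.0645, 0.3638]
eef_rot: [179.8, 1.9, -169.8]
contact_force: [-1.1, -1.0, 0.2]
gripper_width: 0.0438
```

```bash
cat > look.py <<'E'
from h import *
import sys
n=sys.argv[1]
cal=r.get_calibration('wrist');print(r.get_state()['tcp_pos'],r.get_state()['eef_rot'])
im,d=r.capture('wrist');cv2.imwrite(f'pics/{n}.png',im);np.save(f'pics/{n}.npy',d)
for t in ['rotor_grip','lid_hinge','lid_lip','spindle_top','centrifuge']:
    for o in r.pinpoint('wrist',t)[:1]: print(t,round(o['conf'],2),world(cal,o['at']).round(4))
f=192/np.tan(np.radians(cal['fov_y']/2))
v,u=np.mgrid[0:384,0:512]
P=np.stack([(u-cal['cx'])/f*d,(v-cal['cy'])/f*d,d],-1)@Rm(cal['orientation']).T+np.array(cal['origin'])
np.save(f'pics/{n}P.npy',P)
m=(d>0)&(P[...,2]>.11)&(P[...,2]<.135)&(np.hypot(P[...,0]-.558,P[...,1]+.075)<.04)
Q=P[m]
print(len(Q))
if len(Q)>20:
    print(Q.mean(0),np.percentile(Q[:,2],[5,50,95]))
    c,(w,h),a=cv2.minAreaRect(Q[:,:2].astype(np.float32)*1000);print(c,w,h,a)
    w_,V=np.linalg.eigh(np.cov(Q[:,:2].T));print(np.degrees(np.arctan2(V[1,1],V[0,1])),np.sqrt(w_))
E
python3 look.py w2
```

```text
[ 0.59590354 -0.06449385  0.36382206] [ 179.76104913    1.86837792 -169.77061817]
rotor_grip 0.75 [ 0.5587 -0.0692  0.104 ]
lid_hinge 0.93 [ 0.6354 -0.0357  0.1234]
lid_lip 0.91 [ 0.6658 -0.0117  0.2865]
spindle_top 0.67 [ 0.5568 -0.0762  0.1162]
centrifuge 0.56 [ 0.5604 -0.0739 -0.0017]
265
[ 0.55815382 -0.07440056  0.12198925] [0.11996823 0.12220985 0.123666  ]
(558.8314208984375, -74.20591735839844) 44.08936309814453 12.033588409423828 33.46400833129883
-146.4329938497943 [0.0034682  0.01236151]
```

View pics/w2.png

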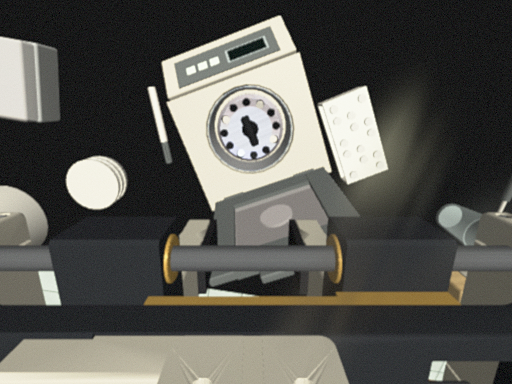

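```bash
cat >> h.py <<'E'
def plan(wps,step=.04,sp=7.0):
    s=r.get_state(); p=np.array(s['tcp_pos']); M=Rm(s['eef_rot']); y=s['eef_rot'][2]; rows=[]
    for q,yq in wps:
        q=np.array(q); n=max(1,math.ceil(np.linalg.norm(q-p)/step),math.ceil(abs(yq-y)/sp)); sp_=-(yq-y)/n
        for i in range(n):
            rows.append({"travel":[round(x,4) for x in M.T@(q-p)/n],"spin":round(sp_,2)}); M=M@Rm([0,0,sp_])
        p=q;y=yq
    for i in range(0,len(rows),5): print(json.dumps(rows[i:i+5]))
E
python3 - <<'E'
from h import *
plan([((.5585,-.0743,.26),-146.5)],step=.035)
E
```

```text
[{"travel": [0.0101, -0.0006, 0.0258], "spin": -5.85}, {"travel": [0.0102, 0.0005, 0.0258], "spin": -5.85}, {"travel": [0.01, 0.0015, 0.0258], "spin": -5.85}, {"travel": [0.0098, 0.0025, 0.0258], "spin": -5.85}]
```

Call:
send_rows(motion=[{"travel": [0.0101,-0.0006,0.0258],"spin": -5.85},{"travel": [0.0102,0.0005,0.0258],"spin": -5.85},{"travel": [0.01,0.0015,0.0258],"spin": -5.85},{"travel": [0.0098,0.0025,0.0258],"spin": -5.85},{"travel": [0,0,0],"spin": 0}])

```text
time_s: 4.83
tcp_pos: [0.5559, -0.0767, 0.2599]
eef_rot: [-179.2, 2.3, -145.6]
contact_force: [-0.8, -0.8, -1.7]
gripper_width: 0.0438
```

```bash
python3 - <<'E'
from h import *
s=r.get_state();print(s['tcp_pos'],s['eef_rot'],s['gripper_width'])
plan([((.5585,-.0743,.14),-146.5)],step=.03)
E
```

```text
[ 0.55594993 -0.07673096  0.25987922] [-179.22281021    2.2770058  -145.58621248] 0.043762686192646255
[{"travel": [0.0003, 0.0005, 0.03], "spin": 0.23}, {"travel": [0.0003, 0.0005, 0.03], "spin": 0.23}, {"travel": [0.0003, 0.0005, 0.03], "spin": 0.23}, {"travel": [0.0003, 0.0005, 0.03], "spin": 0.23}]
```

Call:
send_rows(motion=[{"travel": [0.0003,0.0005,0.03],"spin": 0.2},{"travel": [0.0003,0.0005,0.03],"spin": 0.2},{"travel": [0.0003,0.0005,0.03],"spin": 0.2},{"travel": [0.0003,0.0005,0.03],"spin": 0.2}])

```text
time_s: 5.17
tcp_pos: [0.5657, -0.0759, 0.15]
eef_rot: [-178.6, 3.3, -147.1]
contact_force: [0.6, 0.0, -0.2]
gripper_width: 0.0438
```

```bash
python3 - <<'E'
from h import *
s=r.get_state();print(s['tcp_pos'],s['eef_rot'],Rm(s['eef_rot'])[:,2],s['contact_force'])
plan([((.5585,-.0743,.092),-146.5)],step=.025)
E
```

```text
[ 0.56569775 -0.07594252  0.1499977 ] [-178.63700527    3.28056652 -147.14590422] [ 0.06096309  0.01105413 -0.99807881] [ 0.60028879  0.0332876  -0.24113288]
[{"travel": [0.0028, 0.0022, 0.0192], "spin": -0.22}, {"travel": [0.0028, 0.0022, 0.0192], "spin": -0.22}, {"travel": [0.0028, 0.0022, 0.0192], "spin": -0.22}]
```

Call:
send_rows(motion=[{"travel": [0.0028,0.0022,0.008],"spin": 0},{"travel": [0.0028,0.0022,0.008],"spin": 0},{"travel": [0.0014,0.0011,0.008],"spin": 0}])

```text
time_s: 5.42
tcp_pos: [0.5584, -0.0754, 0.1246]
eef_rot: [-178.7, 3.2, -147.6]
contact_force: [-0.1, 0.4, -0.5]
gripper_width: 0.0438
```

Call:
send_rows(motion=[{"travel": [0,0,0],"spin": 0},{"travel": [0,0,0],"spin": 0}])

```text
time_s: 5.58
tcp_pos: [0.5589, -0.0753, 0.1258]
eef_rot: [-178.6, 3.2, -147.7]
contact_force: [0.7, -0.3, 0.6]
gripper_width: 0.0436
```

Call:
send_rows(motion=[{"travel": [0,0,-0.03],"spin": 0},{"travel": [0,0,-0.03],"spin": 0}])

```text
time_s: 5.75
tcp_pos: [0.553, -0.0762, 0.1837]
eef_rot: [-178.8, 2.8, -147.8]
contact_force: [1.2, -0.7, 0.7]
gripper_width: 0.0441
```

Call:
send_rows(motion=[{"travel": [0,0,0],"spin": 0},{"travel": [0,0,0],"spin": 0}])

```text
time_s: 5.92
tcp_pos: [0.5572, -0.076, 0.1931]
eef_rot: [-178.5, 3.5, -147.7]
contact_force: [0.1, -0.2, -0.7]
gripper_width: 0.0434
```

Call:
send_rows(motion=[{"travel": [0,0,-0.04],"spin": 0},{"travel": [0,0,-0.032],"spin": 0},{"travel": [0,0,-0.024],"spin": 0},{"travel": [0,0,-0.016],"spin": 0},{"travel": [0,0,-0.008],"spin": 0}])

```text
time_s: 6.33
tcp_pos: [0.5485, -0.0776, 0.3191]
eef_rot: [-178.4, 3.6, -147.8]
contact_force: [0.4, 0.1, -0.0]
gripper_width: 0.044
```

Call:
send_rows(motion=[{"travel": [0,0,0.006],"spin": 0},{"travel": [0,0,0.013],"spin": 0},{"travel": [0,0,0.02],"spin": 0},{"travel": [0,0,0.03],"spin": 0},{"travel": [0,0,0.04],"spin": 0}])

```text
time_s: 6.75
tcp_pos: [0.5628, -0.0763, 0.2185]
eef_rot: [-177.8, 4.8, -147.7]
contact_force: [0.9, -0.4, -0.6]
gripper_width: 0.0437
```

Call:
send_rows(motion=[{"travel": [0,0,0],"spin": 0},{"travel": [0,0,0],"spin": 0}])

```text
time_s: 6.92
tcp_pos: [0.5581, -0.0765, 0.2098]
eef_rot: [-178.2, 4.1, -147.8]
contact_force: [0.1, -0.4, 1.3]
gripper_width: 0.0438
```

Call:
send_rows(motion=[{"travel": [0.033,0.021,0],"spin": 0},{"travel": [0.033,0.021,0],"spin": 0}])

```text
time_s: 7.08
tcp_pos: [0.484, -0.076, 0.2028]
eef_rot: [-178.1, 3.8, -147.8]
contact_force: [-0.9, 0.1, 0.9]
gripper_width: 0.0437
```

Call:
send_rows(motion=[{"travel": [0,0,0],"spin": 0},{"travel": [0,0,0],"spin": 0}])

```text
time_s: 7.25
tcp_pos: [0.4784, -0.0765, 0.205]
eef_rot: [-178.2, 3.8, -147.8]
contact_force: [0.5, -0.7, 0.9]
gripper_width: 0.044
```

Call:
send_rows(motion=[{"travel": [-0.008,-0.005,0],"spin": 0},{"travel": [-0.008,-0.005,0],"spin": 0},{"travel": [-0.008,-0.005,0],"spin": 0},{"travel": [-0.008,-0.005,0],"spin": 0},{"travel": [-0.008,-0.005,0],"spin": 0}])

```text
time_s: 7.67
tcp_pos: [0.5325, -0.0762, 0.2152]
eef_rot: [-177.9, 4.3, -147.8]
contact_force: [-0.3, 0.0, 0.2]
gripper_width: 0.0437
```

Call:
send_rows(motion=[{"travel": [0,0,0],"spin": 0},{"travel": [0,0,0],"spin": 0}])

```text
time_s: 7.83
tcp_pos: [0.5359, -0.0763, 0.2145]
eef_rot: [-177.9, 4.2, -147.8]
contact_force: [0.1, 0.3, -0.1]
gripper_width: 0.044
```

```bash
python3 - <<'E'
from h import *
plan([((.5575,-.0745,.14),-147)],step=.016)
E
```

```text
[{"travel": [-0.0027, -0.0015, 0.0152], "spin": -0.16}, {"travel": [-0.0027, -0.0015, 0.0152], "spin": -0.16}, {"travel": [-0.0027, -0.0015, 0.0152], "spin": -0.16}, {"travel": [-0.0027, -0.0015, 0.0152], "spin": -0.16}, {"travel": [-0.0027, -0.0015, 0.0152], "spin": -0.16}]
```

Call:
send_rows(motion=[{"travel": [-0.0027,-0.0015,0.0152],"spin": 0},{"travel": [-0.0027,-0.0015,0.0152],"spin": 0},{"travel": [-0.0027,-0.0015,0.0152],"spin": 0},{"travel": [-0.0027,-0.0015,0.0152],"spin": -0.5},{"travel": [0,0,0],"spin": 0}])

```text
time_s: 8.25
tcp_pos: [0.5543, -0.0753, 0.1522]
eef_rot: [-177.9, 4.2, -147.3]
contact_force: [-0.1, 0.4, -0.6]
gripper_width: 0.0437
```

```bash
python3 - <<'E'
from h import *
s=r.get_state();print(s['tcp_pos'],s['eef_rot'],s['contact_force'],s['moment'])
plan([((.5583,-.0743,.092),-146.5)],step=.012)
E
```

```text
[ 0.5543148  -0.07532191  0.15217558] [-177.92775654    4.17509272 -147.33769939] [-0.14929881  0.42260497 -0.63969305] [0.03521293 0.27323352 0.00213342]
[{"travel": [0.0001, 0.0001, 0.0101], "spin": -0.14}, {"travel": [0.0001, 0.0001, 0.0101], "spin": -0.14}, {"travel": [0.0001, 0.0001, 0.0101], "spin": -0.14}, {"travel": [0.0001, 0.0001, 0.0101], "spin": -0.14}, {"travel": [0.0001, 0.0001, 0.0101], "spin": -0.14}]
[{"travel": [0.0001, 0.0001, 0.0101], "spin": -0.14}]
```

Call:
send_rows(motion=[{"travel": [0.0001,0.0001,0.0101],"spin": 0},{"travel": [0.0001,0.0001,0.0101],"spin": 0},{"travel": [0.0001,0.0001,0.0101],"spin": 0},{"travel": [0.0001,0.0001,0.0101],"spin": -0.3},{"travel": [0,0,0.006],"spin": -0.3}])

```text
time_s: 8.67
tcp_pos: [0.5581, -0.0749, 0.1043]
eef_rot: [-177.8, 4.3, -146.8]
contact_force: [0.6, -0.6, 1.0]
gripper_width: 0.0434
```

Call:
send_rows(motion=[{"travel": [0,0,0],"spin": 0}])

```text
time_s: 8.75
tcp_pos: [0.5573, -0.075, 0.1028]
eef_rot: [-177.9, 4.2, -146.8]
contact_force: [0.4, 0.2, -0.4]
gripper_width: 0.044
```

```bash
python3 - <<'E'
from h import *
s=r.get_state();print(s['tcp_pos'],s['eef_rot'],s['contact_force'],s['moment'])
plan([((.5583,-.0743,.092),-146.5)],step=.012)
im,d=r.capture('wrist');cv2.imwrite('pics/w3.png',im[150:,100:420])
for c in ['top','scene']:
    cal=r.get_calibration(c);r.capture(c)
    for o in r.pinpoint(c,'rotor_grip')[:1]: print(c,o['conf'],world(cal,o['at']).round(4))
E
```

```text
[ 0.55727895 -0.0749615   0.10284764] [-177.87238459    4.1515268  -146.76433911] [ 0.40108336  0.18671844 -0.36047195] [-0.02949402  0.13806726 -0.05548109]
[{"travel": [-0.0004, 0.0004, 0.0109], "spin": -0.26}]
scene 0.45 [ 0.557  -0.0715  0.1042]
```

View pics/w3.png

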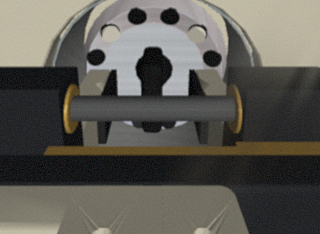

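The grip bar (crop px ~153,90) sits centred between the fingers (~90 and ~215) and aligned. Descending the last bit and closing.

Call:
send_rows(motion=[{"travel": [-0.0004,0.0004,0.007],"spin": 0},{"travel": [0,0,0.003],"spin": 0},{"travel": [0,0,0],"spin": 0}])

```text
time_s: 9.25
tcp_pos: [0.5604, -0.074, 0.0957]
eef_rot: [-177.7, 4.5, -146.8]
contact_force: [0.7, 0.7, -0.6]
gripper_width: 0.0436
```

Call:
send_rows(motion=[{"travel": [0,0,0],"spin": 0},{"travel": [0,0,0],"spin": 0},{"travel": [0,0,0],"spin": 0},{"travel": [0,0,0],"spin": 0},{"travel": [0,0,0],"spin": 0}], gripper=-1, squeeze=15)

```text
time_s: 9.67
tcp_pos: [0.5605, -0.074, 0.0957]
eef_rot: [-177.7, 4.5, -146.8]
contact_force: [-0.4, 0.4, -0.2]
gripper_width: 0.0159
```

Call:
send_rows(motion=[{"travel": [0,0,0.0003],"spin": 0},{"travel": [0,0,0.0003],"spin": 0}])

```text
time_s: 9.83
tcp_pos: [0.5604, -0.0737, 0.0956]
eef_rot: [-177.7, 4.5, -146.8]
contact_force: [-2.0, 0.5, 3.8]
gripper_width: 0.0125
```

```bash
cat > st.py <<'E'
from h import *
s=r.get_state();print(s['tcp_pos'].round(4),s['eef_rot'].round(2),s['contact_force'].round(2),s['moment'].round(3),round(s['gripper_width'],4),s['joints'].round(1))
E
python3 st.py
```

```text
[ 0.5604 -0.0737  0.0956] [-177.74    4.49 -146.77] [-2.02  0.55  3.83] [0.423 0.926 0.062] 0.0125 [ 12.7  14.6 -27.5   0.8 -42.9 -70.2]
```

Call:
send_rows(motion=[{"travel": [0,0,0.0008],"spin": 0},{"travel": [0,0,0.0008],"spin": 0}])

```text
time_s: 10.0
tcp_pos: [0.5605, -0.0737, 0.0951]
eef_rot: [-177.7, 4.5, -146.7]
contact_force: [-5.0, 0.7, 9.2]
gripper_width: 0.0125
```

Call:
send_rows(motion=[{"travel": [0,0,0.0008],"spin": 1.5},{"travel": [0,0,0.0008],"spin": 1.5}])

```text
time_s: 10.17
tcp_pos: [0.5605, -0.0738, 0.095]
eef_rot: [-177.9, 4.6, -149.8]
contact_force: [-5.3, 2.0, 10.5]
gripper_width: 0.0126
```

```bash
python3 st.py
```

```text
[ 0.5605 -0.0738  0.095 ] [-177.93    4.64 -149.77] [-5.27  2.   10.47] [0.833 1.755 0.089] 0.0126 [ 12.7  14.6 -27.6   0.9 -42.7 -73.2]
```

Call:
send_rows(motion=[{"travel": [0.0002,0.0001,0.0007],"spin": 2},{"travel": [0.0002,0.0001,0.0007],"spin": 2},{"travel": [0.0002,0.0001,0.0007],"spin": 2}])

```text
time_s: 10.42
tcp_pos: [0.5605, -0.0739, 0.095]
eef_rot: [-178.4, 4.9, -156.0]
contact_force: [-2.7, 0.1, 6.7]
gripper_width: 0.0123
```

Call:
send_rows(motion=[{"travel": [0.0002,0.0001,0.0007],"spin": 2},{"travel": [0.0002,0.0001,0.0007],"spin": 2},{"travel": [0.0002,0.0001,0.0007],"spin": 2}])

```text
time_s: 10.67
tcp_pos: [0.5606, -0.074, 0.0949]
eef_rot: [-178.9, 5.2, -162.3]
contact_force: [-2.4, 1.8, 7.1]
gripper_width: 0.0123
```

```bash
python3 st.py
```

```text
[ 0.5606 -0.074   0.0949] [-178.87    5.19 -162.28] [-2.41  1.84  7.11] [0.456 1.148 0.035] 0.0123 [ 12.8  14.5 -27.8   1.  -42.4 -85.8]
```

Call:
send_rows(motion=[{"travel": [0.0002,0.0001,0.0009],"spin": 2},{"travel": [0.0002,0.0001,0.0009],"spin": 2}])

```text
time_s: 10.83
tcp_pos: [0.5607, -0.0741, 0.0949]
eef_rot: [-179.2, 5.3, -166.5]
contact_force: [-4.3, 0.7, 10.4]
gripper_width: 0.0127
```

```bash
python3 st.py
```

```text
[ 0.5607 -0.0741  0.0949] [-179.21    5.34 -166.46] [-4.31  0.66 10.44] [0.61  1.507 0.085] 0.0127 [ 12.8  14.5 -27.9   1.1 -42.2 -90.1]
```

Call:
send_rows(motion=[{"travel": [0.0002,0.0001,0.0009],"spin": 2},{"travel": [0.0002,0.0001,0.0009],"spin": 2}])

```text
time_s: 11.0
tcp_pos: [0.5608, -0.0742, 0.0948]
eef_rot: [-179.6, 5.5, -170.6]
contact_force: [-3.3, -0.1, 7.7]
gripper_width: 0.0122
```

```bash
python3 st.py
```

```text
[ 0.5608 -0.0742  0.0948] [-179.57    5.46 -170.64] [-3.29 -0.14  7.69] [ 0.459  1.327 -0.006] 0.0122 [ 12.8  14.4 -28.    1.1 -42.1 -94.3]
```

Call:
send_rows(motion=[{"travel": [0.0002,0.0001,0.0009],"spin": 2},{"travel": [0.0002,0.0001,0.0009],"spin": 2}])

```text
time_s: 11.17
tcp_pos: [0.5608, -0.0744, 0.0947]
eef_rot: [-179.9, 5.6, -174.8]
contact_force: [-3.5, -0.2, 8.0]
gripper_width: 0.0118
```

```bash
python3 st.py
```

```text
[ 0.5608 -0.0744  0.0947] [-179.93    5.56 -174.83] [-3.53 -0.21  7.99] [0.12  1.152 0.019] 0.0118 [ 12.8  14.4 -28.1   1.2 -42.  -98.5]
```

Call:
send_rows(motion=[{"travel": [0.0002,0.0001,0.0013],"spin": 0},{"travel": [0.0002,0.0001,0.0013],"spin": 0}])

```text
time_s: 11.33
tcp_pos: [0.5609, -0.0744, 0.0938]
eef_rot: [-179.9, 5.6, -174.9]
contact_force: [-3.9, 1.9, 11.3]
gripper_width: 0.0117
```

```bash
python3 st.py
```

```text
[ 0.5609 -0.0744  0.0938] [-179.91    5.64 -174.94] [-3.94  1.89 11.31] [0.727 1.667 0.099] 0.0117 [ 12.9  14.4 -28.3   1.3 -41.7 -98.7]
```

Call:
send_rows(motion=[{"travel": [0.0002,0.0001,0.0013],"spin": 2},{"travel": [0.0002,0.0001,0.0013],"spin": 2}])

```text
time_s: 11.5
tcp_pos: [0.5609, -0.0746, 0.0929]
eef_rot: [179.7, 5.7, -179.0]
contact_force: [-3.1, 1.1, 8.0]
gripper_width: 0.0117
```

```bash
python3 st.py
```

```text
[ 0.5609 -0.0746  0.0929] [ 179.73    5.69 -178.98] [-3.13  1.09  7.97] [-0.102  1.253  0.055] 0.0117 [  12.9   14.5  -28.4    1.4  -41.5 -102.8]
```

Call:
send_rows(motion=[{"travel": [0.0002,0.0001,0.0013],"spin": 2},{"travel": [0.0002,0.0001,0.0013],"spin": 0}])

```text
time_s: 11.67
tcp_pos: [0.5609, -0.0747, 0.0917]
eef_rot: [179.6, 5.7, 178.8]
contact_force: [-3.4, 1.2, 8.5]
gripper_width: 0.0119
```

```bash
python3 st.py
```

```text
[ 0.5609 -0.0747  0.0917] [179.56   5.74 178.84] [-3.37  1.23  8.54] [0.337 1.253 0.007] 0.0119 [  12.9   14.5  -28.6    1.5  -41.2 -105.1]
```

Call:
send_rows(motion=[{"travel": [0.0002,0.0001,0.0015],"spin": 0},{"travel": [0.0002,0.0001,0.0015],"spin": 0}])

```text
time_s: 11.83
tcp_pos: [0.5609, -0.0747, 0.0901]
eef_rot: [179.6, 5.8, 178.9]
contact_force: [-3.5, 1.4, 7.9]
gripper_width: 0.0118
```

Call:
send_rows(motion=[{"travel": [0.0002,0.0001,0.0015],"spin": 0},{"travel": [0.0002,0.0001,0.0015],"spin": 0}])

```text
time_s: 12.0
tcp_pos: [0.5612, -0.0747, 0.0889]
eef_rot: [179.6, 5.9, 178.9]
contact_force: [-8.9, 2.3, 18.4]
gripper_width: 0.0116
```

```bash
python3 st.py
```

```text
[ 0.5612 -0.0747  0.0889] [179.64   5.87 178.94] [-8.95  2.32 18.38] [0.86  2.379 0.118] 0.0116 [  13.    14.7  -28.9    1.6  -40.6 -105.2]
```

Call:
send_rows(motion=[{"travel": [0.0002,0.0001,0.0014],"spin": 0},{"travel": [0.0002,0.0001,0.0014],"spin": 0}])

```text
time_s: 12.17
tcp_pos: [0.5612, -0.0747, 0.0889]
eef_rot: [179.7, 6.0, 179.0]
contact_force: [-8.2, 2.4, 16.2]
gripper_width: 0.0122
```

Call:
send_rows(motion=[{"travel": [0,0,0],"spin": 0},{"travel": [0,0,0],"spin": 0}])

```text
time_s: 12.33
tcp_pos: [0.561, -0.0746, 0.0891]
eef_rot: [179.7, 6.0, 179.0]
contact_force: [1.8, 0.2, -3.4]
gripper_width: 0.0124
```

Call:
send_rows(motion=[{"travel": [0,0,0],"spin": 0},{"travel": [0,0,0],"spin": 0},{"travel": [0,0,0],"spin": 0},{"travel": [0,0,0],"spin": 0}], gripper=0)

```text
time_s: 12.67
tcp_pos: [0.5613, -0.0748, 0.0887]
eef_rot: [179.7, 6.0, 179.0]
contact_force: [-1.3, -0.1, -0.4]
gripper_width: 0.0331
```

```bash
python3 st.py; python3 - <<'E'
from h import *
plan([((.555,-.0747,.15),178.9),((.548,-.0747,.33),178.9)],step=.03)
E
```

```text
[ 0.5613 -0.0748  0.0887] [179.7    5.98 179.02] [-1.31 -0.14 -0.45] [0.023 0.191 0.006] 0.0331 [  13.    14.7  -29.1    1.8  -40.4 -105.3]
[{"travel": [-0.0, 0.0001, -0.0205], "spin": 0.04}, {"travel": [-0.0, 0.0001, -0.0205], "spin": 0.04}, {"travel": [-0.0, 0.0001, -0.0205], "spin": 0.04}, {"travel": [-0.0017, 0.0001, -0.0257], "spin": -0.0}, {"travel": [-0.0017, 0.0001, -0.0257], "spin": -0.0}]
[{"travel": [-0.0017, 0.0001, -0.0257], "spin": -0.0}, {"travel": [-0.0017, 0.0001, -0.0257], "spin": -0.0}, {"travel": [-0.0017, 0.0001, -0.0257], "spin": -0.0}, {"travel": [-0.0017, 0.0001, -0.0257], "spin": -0.0}, {"travel": [-0.0017, 0.0001, -0.0257], "spin": -0.0}]
```

Call:
send_rows(motion=[{"travel": [0,0,-0.008],"spin": 0},{"travel": [0,0,-0.016],"spin": 0},{"travel": [0,0,-0.024],"spin": 0},{"travel": [-0.0017,0,-0.03],"spin": 0},{"travel": [-0.0017,0,-0.035],"spin": 0}])

```text
time_s: 13.08
tcp_pos: [0.5478, -0.076, 0.1986]
eef_rot: [179.8, 5.1, 179.0]
contact_force: [0.6, 0.3, -0.2]
gripper_width: 0.044
```

Call:
send_rows(motion=[{"travel": [-0.0017,0,-0.035],"spin": 0},{"travel": [-0.0017,0,-0.035],"spin": 0},{"travel": [-0.0017,0,-0.035],"spin": 0},{"travel": [-0.0017,0,-0.035],"spin": 0},{"travel": [-0.0017,0,-0.025],"spin": 0}], gripper=-1)

```text
time_s: 13.5
tcp_pos: [0.5384, -0.0774, 0.3775]
eef_rot: [179.8, 5.3, 179.0]
contact_force: [0.3, -0.0, -0.1]
gripper_width: 0.0161
```

```bash
python3 st.py; python3 - <<'E'
from h import *
s=r.get_state()
y=s['eef_rot'][2]; y=y-360 if y>0 else y
import h
plan([((.6,-.065,.37),y+ (360 if s['eef_rot'][2]>0 else 0))],step=.03)
E
```

```text
[ 0.5384 -0.0774  0.3775] [179.83   5.27 178.97] [ 0.33 -0.04 -0.1 ] [ 0.045 -0.079  0.008] 0.0161 [  13.3    1.    -5.2    1.2  -78.6 -104.5]
[{"travel": [-0.0202, 0.0045, 0.0044], "spin": -0.0}, {"travel": [-0.0202, 0.0045, 0.0044], "spin": -0.0}, {"travel": [-0.0202, 0.0045, 0.0044], "spin": -0.0}]
```

Call:
send_rows(motion=[{"travel": [-0.0202,0.0045,0.003],"spin": -3},{"travel": [-0.0202,0.0045,0.003],"spin": -3},{"travel": [-0.0202,0.0045,0.003],"spin": -3},{"travel": [0,0,0],"spin": 0}])

```text
time_s: 13.83
tcp_pos: [0.6014, -0.0624, 0.3897]
eef_rot: [-179.3, 6.4, -171.6]
contact_force: [-1.0, 0.6, -1.2]
gripper_width: 0.0003
```

```bash
python3 look.py w4; python3 - <<'E'
from h import *
# compare rotor/wing height relative to deck in w2 and w4
for n in ['w2','w4']:
    P=np.load(f'pics/{n}P.npy');d=np.load(f'pics/{n}.npy')
    rr=np.hypot(P[...,0]-.5585,P[...,1]+.0743);z=P[...,2];ok=d>0
    a=np.degrees(np.arctan2(P[...,1]+.0743,P[...,0]-.5585))
    deck=np.median(z[ok&(rr>.066)&(rr<.078)&(z>.11)&(z<.13)]);
    w=z[ok&(rr<.014)];print(n,'deck',deck,'wing top',np.percentile(w,[70,85,95]),'rotor',np.median(z[ok&(rr>.026)&(rr<.05)&(z<.1)]))
y=-151.5
s=r.get_state();s0=s['eef_rot'][2]
plan([((.72,.012,.38),s0-360+29 if False else (y if s0<0 else y+360))],step=.035)
E
```

```text
[ 0.6013946  -0.06238489  0.38974883] [-179.25545923    6.38913328 -171.58612723]
rotor_grip 0.87 [ 0.5577 -0.0741  0.0978]
lid_hinge 0.73 [ 0.6369 -0.0316  0.1216]
lid_lip 0.48 [ 7.536e-01  1.669e-01 -1.000e-04]
spindle_top 0.73 [ 0.5586 -0.077   0.1162]
centrifuge 0.71 [ 0.5614 -0.0762 -0.0033]
243
[ 0.5580074  -0.07427947  0.1157097 ] [0.11363851 0.11581309 0.11732851]
(558.636474609375, -74.2596435546875) 11.9744234085083 43.75471878051758 89.22711181640625
179.367428242717 [0.00341764 0.01244076]
w2 deck 0.12024811286327908 wing top [0.47671437 0.47973462 0.48152137] rotor 0.0828456309221493
w4 deck 0.12019448153130652 wing top [0.49742519 0.50195844 0.50443711] rotor 0.07657020250969832
[{"travel": [-0.0258, 0.0115, 0.0048], "spin": -4.06}, {"travel": [-0.0265, 0.0097, 0.0048], "spin": -4.06}, {"travel": [-0.0271, 0.0078, 0.0048], "spin": -4.06}, {"travel": [-0.0276, 0.0058, 0.0048], "spin": -4.06}, {"travel": [-0.028, 0.0039, 0.0048], "spin": -4.06}]
```

Wing top went from 122.0 to 115.7 mm and the rotor face from 82.8 to 76.6 mm, so the rotor is home. Now I move behind the lid.

Call:
send_rows(motion=[{"travel": [-0.0258,0.0115,0.003],"spin": -4.06},{"travel": [-0.0265,0.0097,0.003],"spin": -4.06},{"travel": [-0.0271,0.0078,0.003],"spin": -4.06},{"travel": [-0.0276,0.0058,0.003],"spin": -4.06},{"travel": [-0.028,0.0039,0.003],"spin": -4.06}])

```text
time_s: 14.55
tcp_pos: [0.7164, 0.0104, 0.3959]
eef_rot: [-176.9, 6.1, -151.0]
contact_force: [-0.2, -0.8, -0.3]
gripper_width: 0.0
```

Call:
send_rows(motion=[{"travel": [0,0,0],"spin": 0},{"travel": [0,0,0],"spin": 0}])

```text
time_s: 14.72
tcp_pos: [0.7192, 0.0132, 0.3925]
eef_rot: [-177.0, 5.9, -150.7]
contact_force: [-0.3, -0.1, -0.3]
gripper_width: 0.0006
```

```bash
python3 st.py; python3 - <<'E'
from h import *
plan([((.72,.012,.265),-151.5)],step=.025)
cal=r.get_calibration('scene');r.capture('scene')
for o in r.pinpoint('scene','lid_lip')[:1]: print(o['conf'],world(cal,o['at']).round(4))
E
```

```text
[0.7192 0.0132 0.3925] [-176.95    5.91 -150.69] [-0.31 -0.06 -0.29] [ 0.09   0.272 -0.029] 0.0006 [ 17.5  17.8  16.7   1.8 -82.4 -78.5]
[{"travel": [0.0022, 0.0009, 0.0211], "spin": 0.14}, {"travel": [0.0022, 0.0009, 0.0211], "spin": 0.14}, {"travel": [0.0022, 0.0009, 0.0211], "spin": 0.14}, {"travel": [0.0022, 0.0009, 0.0211], "spin": 0.14}, {"travel": [0.0022, 0.0009, 0.0211], "spin": 0.14}]
[{"travel": [0.0022, 0.0009, 0.0211], "spin": 0.14}]
0.89 [ 0.6674 -0.009   0.2868]
```

Call:
send_rows(motion=[{"travel": [0.0022,0.0009,0.0211],"spin": 0},{"travel": [0.0022,0.0009,0.0211],"spin": 0},{"travel": [0.0022,0.0009,0.0211],"spin": 0},{"travel": [0.0022,0.0009,0.0211],"spin": 0},{"travel": [0.0022,0.0009,0.0211],"spin": 0}])

```text
time_s: 15.23
tcp_pos: [0.718, 0.0086, 0.2934]
eef_rot: [-176.7, 6.7, -151.0]
contact_force: [-0.7, 0.8, -0.7]
gripper_width: 0.0002
```

Call:
send_rows(motion=[{"travel": [0.0015,0.0005,0.012],"spin": 0},{"travel": [0,0,0],"spin": 0}])

```text
time_s: 15.4
tcp_pos: [0.7141, 0.0068, 0.2772]
eef_rot: [-176.8, 6.5, -151.2]
contact_force: [-1.1, 0.8, 0.2]
gripper_width: 0.0003
```

```bash
python3 st.py; cat >> h.py <<'E'
H=np.array([.6345,-.034,.124]); YC=np.radians(28.5)
def pt(th,L=.150,g=.008):
    n=.008+g; xc=-L*np.cos(th)+n*np.sin(th); z=L*np.sin(th)+n*np.cos(th)
    return H+np.array([xc*np.cos(YC),xc*np.sin(YC),z])
E
python3 - <<'E'
from h import *
for t in (1.7,1.5,1.2,.9): print(t,pt(t).round(4))
s=r.get_state()
plan([(pt(1.5,.135),s['eef_rot'][2])],step=.015)
E
```

```text
[0.7141 0.0068 0.2772] [-176.84    6.48 -151.22] [-1.07  0.82  0.21] [0.091 0.33  0.01 ] 0.0003 [ 17.1  18.4   3.    1.9 -67.6 -79.1]
1.7 [ 0.6654 -0.0172  0.2707]
1.5 [ 0.6392 -0.0314  0.2748]
1.2 [ 0.5998 -0.0528  0.2696]
0.9 [ 0.5636 -0.0725  0.2514]
[{"travel": [0.0141, 0.0005, 0.0013], "spin": -0.0}, {"travel": [0.0141, 0.0005, 0.0013], "spin": -0.0}, {"travel": [0.0141, 0.0005, 0.0013], "spin": -0.0}, {"travel": [0.0141, 0.0005, 0.0013], "spin": -0.0}, {"travel": [0.0141, 0.0005, 0.0013], "spin": -0.0}]
[{"travel": [0.0141, 0.0005, 0.0013], "spin": -0.0}]
```

Call:
send_rows(motion=[{"travel": [0.0141,0.0005,0.0013],"spin": 0},{"travel": [0.0141,0.0005,0.0013],"spin": 0},{"travel": [0.0141,0.0005,0.0013],"spin": 0},{"travel": [0.0141,0.0005,0.0013],"spin": 0},{"travel": [0.0141,0.0005,0.0013],"spin": 0}])

```text
time_s: 15.82
tcp_pos: [0.6531, -0.0266, 0.27]
eef_rot: [-176.5, 7.2, -151.3]
contact_force: [2.9, 2.4, 2.4]
gripper_width: 0.0003
```

```bash
python3 st.py;python3 - <<'E'
from h import *
s=r.get_state();y=s['eef_rot'][2]
cal=r.get_calibration('scene');r.capture('scene')
for o in r.pinpoint('scene','lid_lip')[:1]: print(o['conf'],world(cal,o['at']).round(4))
plan([(pt(t,.145),y) for t in np.arange(1.4,.85,-.1)],step=.02)
E
```

```text
[ 0.6531 -0.0266  0.27  ] [-176.53    7.16 -151.3 ] [2.91 2.38 2.42] [ 0.423 -0.564  0.149] 0.0003 [ 15.8  12.4  -6.3   2.  -63.6 -78.1]
[{"travel": [0.0135, 0.001, -0.0015], "spin": -0.03}, {"travel": [0.0135, 0.001, -0.0015], "spin": -0.03}, {"travel": [0.0146, 0.0, -0.0002], "spin": -0.0}, {"travel": [0.0145, 0.0001, 0.0013], "spin": -0.0}, {"travel": [0.0143, 0.0002, 0.0027], "spin": -0.0}]
[{"travel": [0.014, 0.0003, 0.0041], "spin": -0.0}, {"travel": [0.0135, 0.0004, 0.0055], "spin": -0.0}]
```

Call:
send_rows(motion=[{"travel": [0.0135,0.001,0],"spin": 0},{"travel": [0.0135,0.001,0.001],"spin": 0},{"travel": [0.0146,0,0.002],"spin": 0},{"travel": [0.0145,0.0001,0.003],"spin": 0},{"travel": [0.0143,0.0002,0.004],"spin": 0}])

```text
time_s: 16.33
tcp_pos: [0.5956, -0.0578, 0.2596]
eef_rot: [-176.2, 8.0, -151.3]
contact_force: [2.9, 1.7, -0.9]
gripper_width: 0.0002
```

```bash
python3 st.py;python3 - <<'E'
from h import *
s=r.get_state();y=s['eef_rot'][2]
for c in ['scene','top']:
    cal=r.get_calibration(c);im,_=r.capture(c)
    if c=='scene': cv2.imwrite('pics/s2.png',cv2.resize(im[100:290,130:340],None,fx=2.5,fy=2.5))
    for o in r.pinpoint(c,'lid_lip')[:1]: print(o['conf'],world(cal,o['at']).round(4))
plan([(pt(t,.145),y) for t in np.arange(1.0,.45,-.1)],step=.02)
E
```

```text
[ 0.5956 -0.0578  0.2596] [-176.24    8.03 -151.33] [ 2.93  1.67 -0.85] [ 0.534 -0.537  0.079] 0.0002 [ 14.2   6.9 -14.5   1.9 -59.9 -76.7]
0.81 [ 0.5808 -0.0596  0.2842]
[{"travel": [0.0193, 0.0026, 0.0015], "spin": -0.02}, {"travel": [0.0136, 0.0004, 0.0053], "spin": -0.0}, {"travel": [0.013, 0.0005, 0.0066], "spin": -0.0}, {"travel": [0.0122, 0.0006, 0.0079], "spin": -0.0}, {"travel": [0.0114, 0.0006, 0.0091], "spin": -0.0}]
[{"travel": [0.0104, 0.0007, 0.0102], "spin": -0.0}]
```

View pics/s2.png

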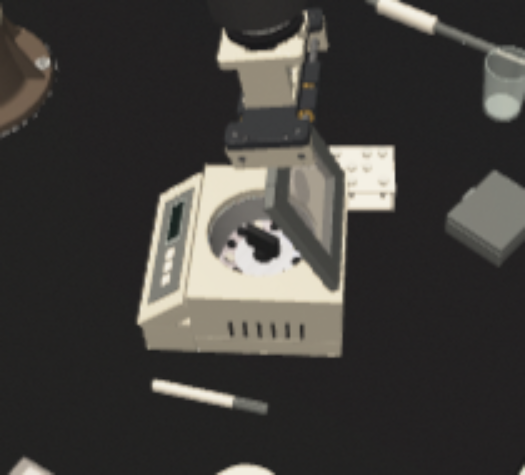

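The lid (crop px ~300,210) leans forward at about 1.2 rad, with the fingers behind it. I keep pushing along the arc.

Call:
send_rows(motion=[{"travel": [0.0145,0.0015,0.003],"spin": 0},{"travel": [0.0136,0.0004,0.0053],"spin": 0},{"travel": [0.013,0.0005,0.0066],"spin": 0},{"travel": [0.0122,0.0006,0.0079],"spin": 0},{"travel": [0.0114,0.0006,0.0091],"spin": 0}])

```text
time_s: 16.95
tcp_pos: [0.5509, -0.0833, 0.2236]
eef_rot: [-175.9, 8.5, -151.1]
contact_force: [0.2, 0.4, 2.5]
gripper_width: 0.0001
```

```bash
python3 st.py;python3 - <<'E'
from h import *
s=r.get_state();y=s['eef_rot'][2]
for c in ['scene','top']:
    cal=r.get_calibration(c);im,_=r.capture(c)
    for o in r.pinpoint(c,'lid_lip')[:1]: print(o['conf'],world(cal,o['at']).round(4))
for t in np.arange(.9,0,-.1): print(round(t,1),pt(t,.145,0.0).round(4))
plan([(pt(t,.145,.004),y) for t in np.arange(.6,.15,-.1)],step=.02)
E
```

```text
[ 0.5509 -0.0833  0.2236] [-175.91    8.49 -151.14] [0.19 0.45 2.55] [0.269 0.275 0.049] 0.0001 [ 12.7   3.9 -22.8   1.9 -54.  -75.1]
0.77 [ 0.5308 -0.0924  0.2397]
0.9 [ 0.5608 -0.074   0.2426]
0.8 [ 0.5508 -0.0795  0.2336]
0.7 [ 0.5416 -0.0845  0.2235]
0.6 [ 0.5333 -0.0889  0.2125]
0.5 [ 0.526  -0.0929  0.2005]
0.4 [ 0.5199 -0.0962  0.1878]
0.3 [ 0.5148 -0.099   0.1745]
0.2 [ 0.511  -0.1011  0.1606]
0.1 [ 0.5084 -0.1025  0.1464]
[{"travel": [0.0163, 0.0036, 0.0048], "spin": -0.03}, {"travel": [0.0102, 0.0008, 0.0103], "spin": -0.0}, {"travel": [0.0091, 0.0008, 0.0113], "spin": -0.0}, {"travel": [0.008, 0.0009, 0.0121], "spin": -0.0}, {"travel": [0.0067, 0.0009, 0.0129], "spin": -0.0}]
```

Call:
send_rows(motion=[{"travel": [0.012,0.002,0.007],"spin": 0},{"travel": [0.0102,0.0008,0.0103],"spin": 0},{"travel": [0.0091,0.0008,0.0113],"spin": 0},{"travel": [0.008,0.0009,0.0121],"spin": 0}])

```text
time_s: 17.48
tcp_pos: [0.5293, -0.0961, 0.1827]
eef_rot: [-175.6, 8.9, -150.9]
contact_force: [-0.7, 0.6, 2.4]
gripper_width: 0.0006
```

```bash
python3 st.py;python3 - <<'E'
from h import *
s=r.get_state();y=s['eef_rot'][2]
plan([(pt(t,.145,0),y) for t in np.arange(.3,-.02,-.1)],step=.01)
E
```

```text
[ 0.5293 -0.0961  0.1827] [-175.61    8.92 -150.94] [-0.67  0.61  2.43] [0.161 0.552 0.053] 0.0006 [ 11.8   3.8 -28.8   2.1 -47.6 -74.3]
[{"travel": [0.0076, 0.0025, 0.0028], "spin": -0.0}, {"travel": [0.0076, 0.0025, 0.0028], "spin": -0.0}, {"travel": [0.0032, 0.0005, 0.0065], "spin": -0.0}, {"travel": [0.0032, 0.0005, 0.0065], "spin": -0.0}, {"travel": [0.0026, 0.0005, 0.0068], "spin": -0.0}]
[{"travel": [0.0026, 0.0005, 0.0068], "spin": -0.0}, {"travel": [0.0019, 0.0005, 0.007], "spin": -0.0}, {"travel": [0.0019, 0.0005, 0.007], "spin": -0.0}]
```

Call:
send_rows(motion=[{"travel": [0.005,0.0015,0.006],"spin": 0},{"travel": [0.005,0.0015,0.0065],"spin": 0},{"travel": [0.0032,0.0005,0.0065],"spin": 0},{"travel": [0.0032,0.0005,0.0065],"spin": 0}])

```text
time_s: 17.82
tcp_pos: [0.5206, -0.0996, 0.1552]
eef_rot: [-175.5, 9.1, -150.9]
contact_force: [-0.9, 0.6, 1.7]
gripper_width: 0.0004
```

```bash
python3 st.py;python3 - <<'E'
from h import *
s=r.get_state();y=s['eef_rot'][2]
plan([(pt(0,.145,0),y)],step=.006)
E
```

```text
[ 0.5206 -0.0996  0.1552] [-175.49    9.06 -150.86] [-0.91  0.62  1.72] [0.205 0.363 0.055] 0.0004 [ 11.6   4.6 -32.1   2.3 -43.3 -74.3]
[{"travel": [0.0034, 0.001, 0.0041], "spin": -0.0}, {"travel": [0.0034, 0.001, 0.0041], "spin": -0.0}, {"travel": [0.0034, 0.001, 0.0041], "spin": -0.0}, {"travel": [0.0034, 0.001, 0.0041], "spin": -0.0}, {"travel": [0.0034, 0.001, 0.0041], "spin": -0.0}]
```

Call:
send_rows(motion=[{"travel": [0.002,0.0005,0.0045],"spin": 0},{"travel": [0.002,0.0005,0.0045],"spin": 0},{"travel": [0.002,0.0005,0.004],"spin": 0}])

```text
time_s: 18.07
tcp_pos: [0.5179, -0.1009, 0.1402]
eef_rot: [-175.5, 9.1, -150.8]
contact_force: [-0.1, 1.0, 1.2]
gripper_width: 0.0003
```

Call:
send_rows(motion=[{"travel": [0.001,0,0.003],"spin": 0},{"travel": [0.001,0,0.003],"spin": 0}])

```text
time_s: 18.23
tcp_pos: [0.5172, -0.1017, 0.1333]
eef_rot: [-175.5, 9.1, -150.8]
contact_force: [-1.6, 2.5, 10.6]
gripper_width: 0.0006
```

Call:
send_rows(motion=[{"travel": [0,0,0.0015],"spin": 0},{"travel": [0,0,0.0015],"spin": 0}])

```text
time_s: 18.4
tcp_pos: [0.5177, -0.1018, 0.1327]
eef_rot: [-175.4, 9.1, -150.8]
contact_force: [-14.4, 7.7, 29.1]
gripper_width: 0.0004
```

Call:
send_rows(motion=[{"travel": [0,0,0.0012],"spin": 0},{"travel": [0,0,0.0012],"spin": 0}])

```text
time_s: 18.57
tcp_pos: [0.5175, -0.1017, 0.1331]
eef_rot: [-175.4, 9.1, -150.7]
contact_force: [-8.1, 3.1, 14.6]
gripper_width: 0.0003
```

Call:
send_rows(motion=[{"travel": [0,0,-0.005],"spin": 0},{"travel": [0,0,-0.015],"spin": 0},{"travel": [0,0,-0.03],"spin": 0},{"travel": [0,0,-0.03],"spin": 0},{"travel": [0,0,-0.03],"spin": 0}])

```text
time_s: 18.98
tcp_pos: [0.4921, -0.103, 0.2374]
eef_rot: [-175.8, 8.3, -150.9]
contact_force: [1.6, -0.9, 0.6]
gripper_width: 0.0005
```

Call:
send_rows(motion=[{"travel": [0,0,-0.035],"spin": 0},{"travel": [-0.02,0,-0.03],"spin": 0},{"travel": [-0.03,0,-0.02],"spin": 0},{"travel": [-0.03,0,-0.01],"spin": 0},{"travel": [0,0,0],"spin": 0}])

```text
time_s: 19.4
tcp_pos: [0.545, -0.0655, 0.3549]
eef_rot: [-175.6, 8.7, -151.0]
contact_force: [0.2, 0.8, 0.1]
gripper_width: 0.0002
```

```bash
python3 look.py w5; python3 - <<'E'
from h import *
P=np.load('pics/w5P.npy');d=np.load('pics/w5.npy')
Q=(P-H); xc=Q[...,0]*np.cos(YC)+Q[...,1]*np.sin(YC); yc=-Q[...,0]*np.sin(YC)+Q[...,1]*np.cos(YC)
m=(d>0)&(abs(yc)<.075)&(xc<-.02)&(xc>-.15)&(P[...,2]>.1)&(P[...,2]<.17)
print(m.sum(),np.polyfit(xc[m],P[...,2][m],1),np.median(P[...,2][m]))
im,_=r.capture('scene');a=cv2.resize(im[100:290,130:340],None,fx=1.8,fy=1.8);b=cv2.resize(cv2.imread('pics/w5.png'),(400,300))
c=np.zeros((350,800,3),np.uint8);c[:a.shape[0],:a.shape[1]]=a[:350];c[:300,400:]=b;cv2.imwrite('pics/f.png',c)
E
```

```text
[ 0.54497132 -0.06553505  0.35487338] [-175.63030123    8.7095222  -150.97190174]
rotor_grip 0.41 [ 0.4903 -0.111   0.1335]
lid_hinge 0.75 [ 0.6374 -0.0332  0.124 ]
lid_lip 0.94 [ 0.4879 -0.1129  0.1336]
spindle_top 0.81 [ 0.5581 -0.0759  0.117 ]
centrifuge 0.7 [ 5.586e-01 -7.450e-02 -1.000e-04]
2593
[ 0.55684859 -0.07537569  0.13011866] [0.12888188 0.13012806 0.13131692]
(558.4678955078125, -75.06712341308594) 78.93727111816406 78.93086242675781 30.64560317993164
156.22043331382483 [0.01996683 0.02002346]
10181 [-0.00656121  0.13041212] 0.13091049588010029
```

View pics/f.png

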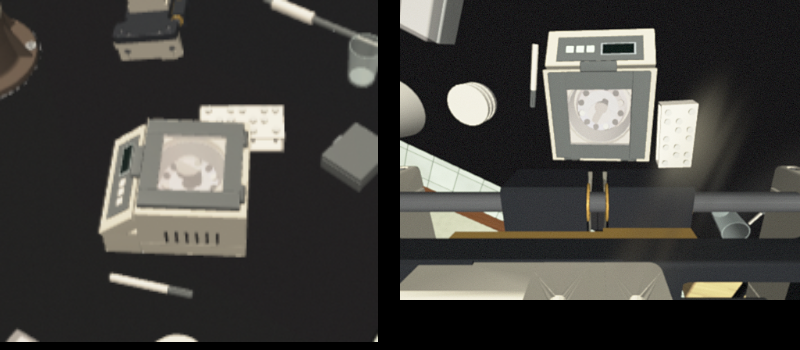

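The lid is flat and shut (slope about 0.007 rad), and the bench items sit where they were. Handing in.

```bash
python3 -c "
from plant import r
print(r.close_job())"
```

```text
the job is handed in; nothing more can be done
None
```

The rotor is fully home and the lid is shut. I handed the job in at about 20 s of the 72 s allowed. The hand-in gives no verdict, so this rests on my own checks.

**Rotor:** I gripped the wing grip with 15 N and turned it about 30° while leaning on it with 7–10 N. It gave there, and I pushed it down about 6 mm at around 8 N until the force rose to about 18 N against the stop. After letting go, the depth camera showed the grip's top at 115.7 mm, down from 122.0 mm. That is the 6 mm drop expected when home.

**Lid:** I swung it shut from behind with the closed fingers. The last few millimetres were slow. The tool briefly read about 33 N in all (29 N downward) once the lid was fully down. The last depth check put the lid top at 131 mm with a slope of about 0.007 rad, inside the 0.025 rad limit.

**Bench:** The last pictures show the rack, marker and other visible items where they were. The gripper is clear of everything, about 0.2 m above the lid.

**Readings that disagreed:**
- The tool's tilt drifted to about 9° over the run and could not be corrected with the available moves. It caused no trouble with the grasp or the push.
- With the lid shut, the network's `rotor_grip` guess landed on the lid lip with low confidence (0.41), so I ignored it. The rotor height was therefore last measured just before closing the lid. The lid going fully flat agrees with the rotor being home.
- One `lid_lip` guess while the lid was open was also wrong. The scene camera's reading replaced it.

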